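# Fetch the sanding block from a sliding-lid box

### The arm

A 7-joint arm with a two-finger parallel gripper is mounted at the origin on the work surface. World frame = base frame: x ahead of the robot, y to its left, z up, the work surface at z = 0. Lengths are in m, angles in rad, forces in N, time in s.
With the tool pointing down it reaches from about 0.375 to 0.925 m from the base axis. Payload 3.1 kg.
Tool frame: the origin (TCP) lies at the very end of the fingers, on their centre line; the grasp point (between the pads) lies 19 mm behind it; z points along the fingers, y is the line along which they close (so a half turn about z gives the same grasp; the last joint's range is limited). The gripper opens to 85 mm and grips with 20 to 120 N. Pads are 22 mm wide; open, the fingers measure 114 mm over their backs; the gripper's body (76 mm by 85 mm) begins 54 mm behind the grasp point. The pads swing forward as they close: fully open they stand 13 mm farther back than shut.
Start: joints at [1.083, 0.383, 0.044, 1.598, -0.018, 1.161, -0.05], TCP at [0.247, -0.601, 0.205] pointing down, gripper open.
Joint ranges: [-2.61, 2.61], [-0.41, 2.15], [-1.48, 1.57], [0, 2.5], [-1.57, 4.71], [0.05, 1.97], [-2.85, 2.85]. Speed limits (rad/s): [2.79, 2.79, 3.14, 3.14, 3.14, 3.14, 3.14].

### API

Orientations are given as [roll, pitch, yaw] about the fixed x, y, z axes, in that order (R = Rz(yaw) Ry(pitch) Rx(roll)).
In Python, from rig import get_obs, grab_frame, camera_info, job_done, look_for, masks_of, spot_point gives the robot as it stands.
- The arm moves only by the tool servo_tool, never from a script. Its arguments are lists of equal length, an entry for each row: "slide": the shift along the tool's x, y, z each as a share of 0.6 m, from -1 to 1, a list of three; "rot": the turn, a rotation vector about the tool's x, y, z each as a share of 90 degrees, from -1 to 1, a list of three. A call has 1 to 12 rows; each row shifts and turns the commanded pose from where the row before left it, along the tool's axes as they then stand; what a row does not reach is not made up. A row lasts 1/10 s, in which the tool goes at most 50 mm and 8.59 degrees, less where a joint would pass 70% of its speed; a pose out of reach is approached as far as the arm can. A call with a number of a shift or a turn outside -1 to 1 is refused whole. A call with a gripper value outside its range is refused whole. "gripper" is the opening, from -1 (shut) to 1 (fully open), set as the call begins (left out, the last holds). The fingers move at their own pace and stop on an object; the grip force is fixed at half the most. Time passes only in rows, so rows that do not move let the fingers close. It gives the time, the measured TCP pose, the force, the opening and the grip force at its end, in the units of the state.
- get_obs(): the state, without advancing time (a new reading comes with each control period).
- grab_frame(name): name is "scene" or "top"; returns the picture (384x512x3 uint8, blue, green, red); there is no depth.
- camera_info(name): a dict with "fx", "fy", "cx", "cy" (pixels), "R" (3x3) and "t" (3): a world point X has camera coordinates R X + t. Camera axes: x right, y down, z forward; pixel columns grow to the right and rows downward; lengths in m; the calibration is good to about 2 mm. A picture is of the moment at which its call begins. camera_info takes no time and is no camera call.
- job_done(): hands the job in; it is judged then, once.
Trained networks look in the newest picture that a camera, given by its name, has taken for a name from the list of things; names that differ only in an ending like _2 or _b are one class to them, and where a whole thing is asked for, a point or a joint stands for the part that bears it (a point fixed in the world has none). Each returns a list of dicts, best first, with "score" (0 to 1); they miss things now and then, are a little off and sometimes report something else, mostly with a low value. They report only what shows in the picture. A call takes as long as a camera call. They do not tell look-alikes from the thing itself.
- look_for(camera, name): "position" ([column, row] in pixels, amid what is visible of it).
- masks_of(camera, name): "pixels" (384x512 bool, what is visible of it) and "position" ([column, row] in pixels, amid what is visible of it).
- spot_point(camera, name): "position" ([column, row] in pixels: a listed point, or the origin of a listed thing).
The state is a dict: "clock": time; "joints": joint angles; "qd": joint speeds; "joint_efforts": joint torques, N m; "tcp_pos": TCP position; "ee_rot": TCP orientation; "contact_force": force on the tool from outside, world axes, zero at the start; "moment": the same for the moment, N m; "width": finger opening in m; "grasp_force": force on a finger pad.
Only numpy, scipy, OpenCV 4.12 (cv2) and the standard library are available. Lean on these libraries where they do the work, as an engineer would, in place of code of your own. Each camera call takes 0.05 s, during which the arm holds its last target. There are 200 camera calls.

### The job

Slide the lid of the wooden box along its grooves until it has come right out of them and lies flat on the plywood rest board at the box's open end, not hanging over the board's edges. Then take the oblong sanding block out of the box and set it down flat in the shallow steel tray, cork face down, without dropping it. Leave the round turned foot in the box, and the lid on the board, and do not disturb the jar, tape core and screwdriver beside the box and tray.

Things in the scene. Friction and masses are not known exactly. Their poses are not given: they have to be found in the camera images.
- case: Fixed wooden box, 156 mm long (x -78 to 78), 144 wide, 56 high. Origin: centre of its underside, on the bench; x = direction in which the lid slides open, z up. Grooves run along both long walls: groove floor z 44, lips over it with top at z 56 and inner edges at y -59 and 59. Closed end wall (x -78 to -72) reaches z 49, open end wall (x 72 to 78) z 43.
- rest_mid (a point): Centre of the top face of the plywood rest board, fixed at the box's open end, axes as the box: 187 mm (box x 78 to 265) by 168 wide, top at z 43, flat, without lips, guides or a stop.
- cell_closed_end (a point): Centre of the floor (z 8) of the compartment next to the closed end, at box x -37 mm. Each compartment is 69 mm along x and 116 along y; a 5 mm cross divider at box x 0, top z 34, parts the two. One holds the block and the other the foot; which is which varies.
- cell_open_end (a point): Centre of the floor of the compartment next to the open end (box x = 37 mm, z = 8).
- lid_mid (a point): Centre of the plate of the loose plywood lid: 148 mm (x, the sliding direction) by 129 by 6 thick, about 120 g. It starts in the grooves, over both compartments, with this point at box x 3 to 25 mm, and slides easily (about 1 N). It is out of the grooves when this point is beyond box x 152, and wholly on the board up to 191.
- lid_bar (a point): Centre of the wooden cross bar fixed on top of the lid near its trailing end (lid x = -50 mm): 12 mm thick along x, 50 mm long along y, standing 14 mm above the lid's top face; this point is 7 mm above that face. The lid can be pushed by this bar.
- block_mid (a point): Loose oblong sanding block, plain light wood with a 3 mm cork sole underneath, 56 mm (x) by 36 (y) by 30 high, about 60 g; this point is its centre, z up. It starts lying in one of the two compartments under the lid, long side along the box's x within 0.12 rad.
- foot_mid (a point): Loose round turned furniture foot, light wood, 40 mm across and 30 high, about 60 g, with a narrower neck on top; this point is its centre. It stands in the other compartment and stays there.
- tray: Shallow open steel tray, fixed: 150 mm (x) by 120 (y) by 25 high, walls and floor 5 mm thick. Origin: centre of its underside, on the bench; z up.
- jar: Bystander: jar, 48 mm across, 65 high, beside the box. Origin: centre of underside.
- tape: Bystander: cardboard tape core lying flat, 80 mm across, 24 high, beside the box. Origin: centre of underside.
- driver: Bystander: screwdriver lying beside the tray. Origin: under its middle.
There are look-alikes about, which are no part of the job. Of the things shaped like the part that bears lid_mid, the wooden one is meant.

How it is judged:
On the way, in this order (a step that is already met when the one before it is completed fails the run):
1. the lid has left the grooves and lies flat on the rest board (x of lid_mid in the frame of case between 0.153 and 0.197 m and y of lid_mid in the frame of case between -0.028 and 0.028 m and z of lid_mid in the frame of case between 0.04 and 0.052 m and angle between lid_mid's own z axis and vertical below 0.06 rad), for 0.2 s.
2. the sanding block is lifted clear of the box (z of block_mid in the frame of case above 0.075 m), for 0.1 s.
At the end, for the whole second after the job is handed in: Lid flat (0.06 rad) on the rest board: centre at box x 153 to 197 mm, y within 28, 40 to 52 high. Block at rest in the tray, cork down (0.12 rad), centre 14 to 26 mm above the bench, within 60 (x) and 50 (y) of the tray centre. Foot still inside the box, centre 10 to 40 mm high (all of step 1 and x of block_mid in the frame of tray between -0.06 and 0.06 m and y of block_mid in the frame of tray between -0.05 and 0.05 m and z of block_mid in the frame of tray between 0.014 and 0.026 m and contact force between block and tray above 0.1 N and not (angle between block_mid's own z axis and vertical above 0.12 rad) and linear speed of each of block, lid below 0.02 m/s and x of foot_mid in the frame of case between -0.072 and 0.072 m and y of foot_mid in the frame of case between -0.058 and 0.058 m and z of foot_mid in the frame of case between 0.01 and 0.04 m); the robot touches nothing.
It fails at once if the sanding block is dropped: it moves faster than 0.7 m/s without being held (a fall of about 25 mm) (linear speed of block above 0.7 m/s and contact force between block and the fingers below 0.05 N).
It fails at once if a bystander (jar, tape core, screwdriver) is moved more than 30 mm (distance of any of jar, tape, driver from where it was at the start of the episode above 0.03 m).
It also fails if it takes over 54 s, if anything falls off the work surface, if the arm or the gripper's body presses on something with over 40 N, if the wrist force passes 120 N, or if a joint passes its speed limit or range.

## Working session

There is one attempt and no reset: what is moved stays moved. The work goes in short steps, Python scripts to look and compute and a tool call to move; the robot and the scene stay as the last step left them, time stands still between calls to the robot, and variables do not carry over. Pictures are saved under pics/ and viewed, at most 10 in all, crops included, and the job is handed in when it is done.

Besides the shell and the picture viewer there is one more tool, called after "Request:" as name(argument=value, ...), one argument or row to a line, values as JSON. servo_tool: Moves the arm, as the interface text tells. Shift numbers are shares of 0.6 m and turn numbers shares of 90 degrees, none past 1 either way. Its arguments: {"type":"object","properties":{"slide":{"type":"array"},"rot":{"type":"array"},"gripper":{"type":"number"}},"required":["slide","rot"]}

```bash
mkdir -p pics; python3 - <<'E'
from rig import *
import cv2,numpy as np
o=get_obs();print({k:np.round(v,3).tolist() for k,v in o.items()})
a=[]
for c in("scene","top"):
    f=grab_frame(c);cv2.imwrite(f"pics/{c}0.png",f)
    print(c,{k:np.round(v,3).tolist() for k,v in camera_info(c).items()})
    for n in("case","rest_mid","lid_mid","lid_bar","tray","jar","tape","driver","block_mid"):
        print(n,[(np.round(d["position"],1).tolist(),round(d["score"],2)) for d in spot_point(c,n)])
E
```

```text
{'clock': 0.0, 'joints': [1.083, 0.384, 0.044, 1.6, -0.018, 1.161, -0.05], 'qd': [0.002, -0.0, -0.0, -0.002, -0.001, 0.001, -0.001], 'joint_efforts': [-0.0, -43.345, 1.024, -24.951, 0.011, 0.011, 0.0], 'tcp_pos': [0.247, -0.6, 0.204], 'ee_rot': [-3.139, 0.0, 0.39], 'contact_force': [0.375, 0.377, -0.256], 'moment': [0.026, 0.031, 0.004], 'grasp_force': 0.0, 'width': 0.086}
scene {'fx': 417.953, 'fy': 417.953, 'cx': 256.214, 'cy': 194.631, 'R': [[0.505, 0.863, 0.004], [0.531, -0.306, -0.79], [-0.681, 0.401, -0.613]], 't': [-0.259, -0.231, 1.679]}
case [([269.7, 214.6], 0.83), ([278.2, 201.2], 0.4)]
rest_mid [([322.6, 194.8], 0.91)]
lid_mid [([339.0, 158.1], 0.94), ([277.4, 202.7], 0.64), ([204.4, 188.3], 0.64), ([161.7, 231.1], 0.54)]
lid_bar [([262.3, 202.0], 0.77), ([217.0, 187.1], 0.66), ([343.7, 163.2], 0.65)]
tray [([159.9, 231.6], 0.55)]
jar [([287.3, 243.5], 0.6)]
tape [([264.1, 190.5], 0.57), ([259.2, 201.5], 0.43), ([162.6, 230.8], 0.4)]
driver [([122.1, 238.6], 0.68)]
block_mid [([261.5, 202.8], 0.55)]
top {'fx': 355.42, 'fy': 355.42, 'cx': 252.956, 'cy': 189.759, 'R': [[0.023, -1.0, 0.006], [-0.982, -0.024, -0.188], [0.188, -0.002, -0.982]], 't': [-0.018, 0.528, 1.008]}
case []
rest_mid [([187.8, 166.0], 0.67)]
lid_mid [([283.6, 257.2], 0.89), ([238.3, 177.5], 0.81), ([110.0, 227.8], 0.67)]
lid_bar [([273.0, 247.3], 0.88), ([255.6, 178.5], 0.83), ([114.7, 211.2], 0.76)]
tray [([345.4, 218.6], 0.68), ([250.7, 145.1], 0.43)]
jar [([252.0, 187.5], 0.67), ([250.6, 143.1], 0.57), ([227.2, 221.9], 0.51)]
tape [([225.7, 221.7], 0.65)]
driver [([376.5, 226.6], 0.68)]
block_mid []
```

View pics/top0.png

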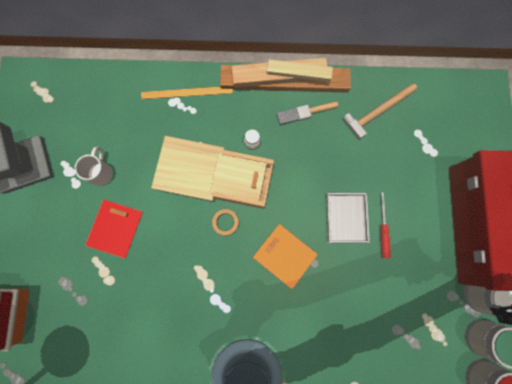

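View pics/scene0.png

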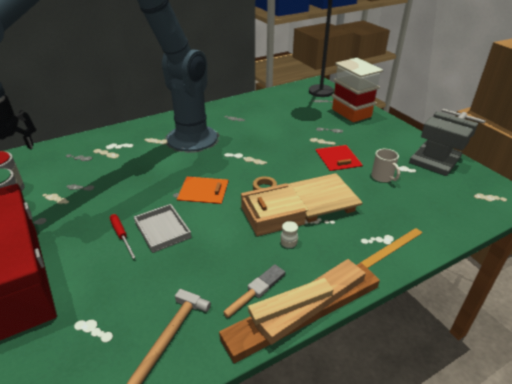

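Top view: three lid-shaped things: the wooden lid in the box (238,178), a red one (115,228) and an orange one (285,257). I choose the wooden one; its bar is at (256,179). The tray is at (347,218), jar (252,139), tape core (226,222) and screwdriver (385,227). The box opens toward image left.

```bash
cat > h.py <<'E'
from rig import *
import cv2,numpy as np
def plane(c,p,z):
    i=camera_info(c);R=np.array(i["R"]);t=np.array(i["t"])
    d=R.T@np.array([(p[0]-i["cx"])/i["fx"],(p[1]-i["cy"])/i["fy"],1]);o=-R.T@t
    return (o+d*(z-o[2])/d[2])
def proj(c,X):
    i=camera_info(c);q=(np.array(i["R"])@np.atleast_2d(X).T).T+np.array(i["t"])
    return np.c_[q[:,0]/q[:,2]*i["fx"]+i["cx"],q[:,1]/q[:,2]*i["fy"]+i["cy"]]
E
python3 - <<'E'
from h import *
for c,n,p,z in [("top","rest",(187.8,166),.043),("scene","rest",(322.6,194.8),.043),("top","bar",(255.6,178.5),.06),("scene","bar",(262.3,202),.06),("top","lid",(238.3,177.5),.047),("scene","lid",(277.4,202.7),.047),("scene","case",(269.7,214.6),0),("top","tray",(347,218),.01),("scene","tray",(159.9,231.6),0),("top","jar",(252,138),.06),("top","tape",(226,222),.02),("top","drv",(385,227),.01)]:
    print(c,n,plane(c,p,z).round(4))
a=cv2.imread("pics/top0.png")[125:220,145:285];cv2.imwrite("pics/c1.png",cv2.resize(a,None,fx=5.7,fy=5.7,interpolation=cv2.INTER_CUBIC))
for c in("top","scene"):
  for n in("tray","rest_mid"):
    for m in masks_of(c,n)[:1]:
        print(c,n,m["score"],cv2.minAreaRect(np.argwhere(m["pixels"])[:,::-1].astype(np.float32)), cv2.boxPoints(cv2.minAreaRect(np.argwhere(m["pixels"])[:,::-1].astype(np.float32))).tolist())
E
```

```text
top rest [0.598 0.194 0.043]
scene rest [0.6074 0.1868 0.043 ]
top bar [ 0.5605 -0.0123  0.06  ]
scene bar [ 0.5615 -0.0071  0.06  ]
top lid [0.5652 0.0396 0.047 ]
scene lid [0.5737 0.0396 0.047 ]
scene case [ 0.5633  0.0197 -0.    ]
top tray [ 0.4552 -0.2943  0.01  ]
scene tray [ 0.4662 -0.3033  0.    ]
top jar [0.686  0.0014 0.06  ]
top tape [0.4331 0.0735 0.02  ]
top drv [ 0.4305 -0.4093  0.01  ]
top tray 0.74 ((346.5995788574219, 217.0904998779297), (51.70331954956055, 41.52437973022461), 87.27368927001953) [[324.6312561035156, 192.2556610107422], [366.1086120605469, 190.28053283691406], [368.5679016113281, 241.9253387451172], [327.0905456542969, 243.9004669189453]]
top rest_mid 0.57 ((212.0576934814453, 172.2115478515625), (114.33570861816406, 55.304752349853516), 11.309932708740234) [[150.57691955566406, 188.1154022216797], [161.42308044433594, 133.88462829589844], [273.5384521484375, 156.3076934814453], [262.69232177734375, 210.53846740722656]]
scene tray 0.93 ((162.34483337402344, 226.637939453125), (41.88675308227539, 47.4016227722168), 66.80140686035156) [[132.3103485107422, 216.72415161132812], [175.8793182373047, 198.05172729492188], [192.3793182373047, 236.55172729492188], [148.8103485107422, 255.22415161132812]]
scene rest_mid 0.6 ((300.883056640625, 201.90879821777344), (44.98070526123047, 117.38528442382812), 76.60750579833984) [[238.5772705078125, 193.6244659423828], [352.7703857421875, 166.4356231689453], [363.1888427734375, 210.19313049316406], [248.9957275390625, 237.38197326660156]]
```

View pics/c1.png

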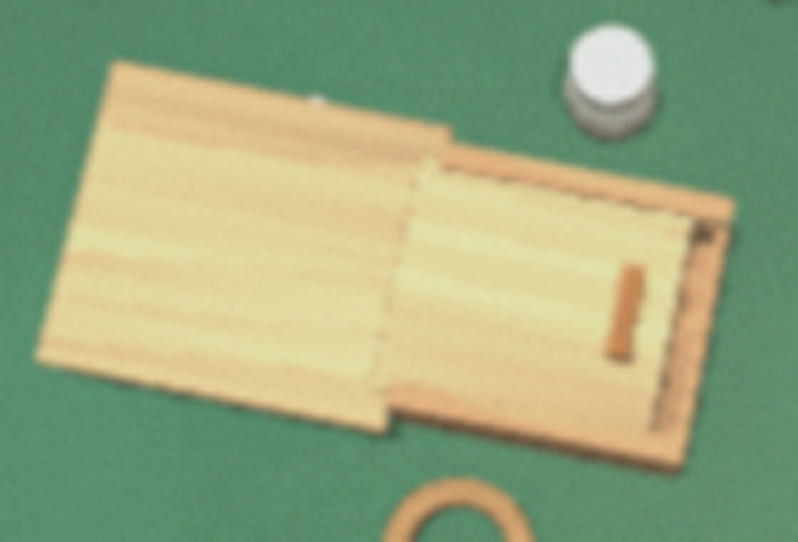

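The crop shows the wooden lid in the box with its bar at crop (626,312). The rest board's corners are at (113,62), (38,360), (388,432) and (451,128), and the box's closed end is on the right. I'll fit the box pose from these.

```bash
cat > fit.py <<'E'
from h import *
from scipy.optimize import least_squares
def W(p,X):
    c,s=np.cos(p[2]),np.sin(p[2]);X=np.atleast_2d(X);return np.c_[p[0]+c*X[:,0]-s*X[:,1],p[1]+s*X[:,0]+c*X[:,1],X[:,2]]
B=np.array([[265,-84,43],[265,84,43],[78,84,43],[78,-84,43],[-78,-72,56],[-78,72,56]])/1000
px=np.array([[113,62],[38,360],[388,432],[451,128],[735,200],[680,470]])/5.7+[145,125]-.4
def fitcase():return least_squares(lambda p:(proj("top",W(p,B))-px).ravel(),[.56,.02,1.5])
E
python3 - <<'E'
from fit import *
r=fitcase();p=r.x;print(p.round(4),r.fun.round(1))
bar=plane("top",np.array([626,312])/5.7+[145,125]-.4,.064)
print("bar",bar,plane("scene",(262.3,202),.06))
c,s=np.cos(p[2]),np.sin(p[2]);d=bar[:2]-p[:2];print("bar in box",c*d[0]+s*d[1],-s*d[0]+c*d[1])
print("rest",W(p,[.1715,0,.043]),"scene check",proj("scene",W(p,[[0,0,0],[.1715,0,.043]])))
tc=least_squares(lambda q:(proj("top",W(q,np.array([[75,60,25],[75,-60,25],[-75,-60,25],[-75,60,25]])/1000))-np.array([[327.5,193.],[366.5,192.5],[369,242.5],[328.,243.5]])).ravel(),[.45,-.3,0]);print(tc.x,tc.fun)
E
```

```text
[0.5631 0.0245 1.3921] [ 0.4  0.1 -0.3  0.2 -0.8 -0.   0.4  0.3 -0.   0.2  0.3 -0.7]
bar [ 0.55693966 -0.00887464  0.064     ] [ 0.56152469 -0.00706732  0.06      ]
bar in box -0.03391329739707669 0.00012198309003181099
rest [[0.59357011 0.19324624 0.043     ]] scene check [[270.96270564 214.06853088]
 [321.56108735 191.86447771]]
[ 0.4548145  -0.29253449  0.01887498] [-0.53562271 -0.0721457  -0.24135001  0.64851205  0.04821314  0.32652338
  0.70787621 -0.86974221]
```

Request:
servo_tool(
  slide=[
    [0,0,0],
    [0,0,0],
    [0,0,0],
    [0,0,0],
    [0.021,-0.0665,0],
    [0.021,-0.0665,0],
    [0.021,-0.0665,0],
    [0.021,-0.0665,0],
    [0.021,-0.0665,0],
    [0.021,-0.0665,0],
    [0.021,-0.0665,0],
    [0.021,-0.0665,0],
  ],
  rot=[
    [0,0,0.0905],
    [0,0,0.0905],
    [0,0,0.0905],
    [0,0,0.0905],
    [0,0,0],
    [0,0,0],
    [0,0,0],
    [0,0,0],
    [0,0,0],
    [0,0,0],
    [0,0,0],
    [0,0,0],
  ],
  gripper=0,
)

```text
clock: 2.4
tcp_pos: [0.4036, -0.3036, 0.2055]
ee_rot: [3.141, -0.001, -0.179]
contact_force: [1.0, -0.3, 0.2]
width: 0.0424
grasp_force: 0.0
```

Request:
servo_tool(
  slide=[
    [0.0204,-0.0661,0],
    [0.0204,-0.0661,0],
    [0.0204,-0.0661,0],
    [0.0204,-0.0661,0],
    [0.0204,-0.0661,0],
    [0.0204,-0.0661,0],
    [0.0204,-0.0661,0.04],
    [0.0204,-0.0661,0.04],
    [0,0,0.04],
    [0,0,0.04],
    [0,0,0],
  ],
  rot=[
    [0,0,0],
    [0,0,0],
    [0,0,0],
    [0,0,0],
    [0,0,0],
    [0,0,0],
    [0,0,0],
    [0,0,0],
    [0,0,0],
    [0,0,0],
    [0,0,0],
  ],
)

```text
clock: 3.5
tcp_pos: [0.5523, -0.01, 0.1055]
ee_rot: [3.14, 0.008, -0.178]
contact_force: [-1.0, -1.0, -0.2]
width: 0.0429
grasp_force: 0.0
```

```bash
python3 - <<'E'
from h import *
print(get_obs()["joints"].round(2) if hasattr(get_obs()["joints"],'round') else get_obs()["joints"],get_obs()["tcp_pos"])
a=grab_frame("top")[120:230,150:290];b=grab_frame("scene")[120:250,190:370]
r=lambda i:cv2.resize(i,(0,0),fx=390/i.shape[1],fy=390/i.shape[1],interpolation=cv2.INTER_CUBIC)
a,b=r(a),r(b);h=min(len(a),len(b));cv2.imwrite("pics/c2.png",np.hstack([a[:h],b[:h]]))
E
```

```text
[ 0.21  0.34 -0.31  1.9   0.13  0.93 -1.91] [ 0.55227569 -0.0100044   0.10551487]
```

View pics/c2.png

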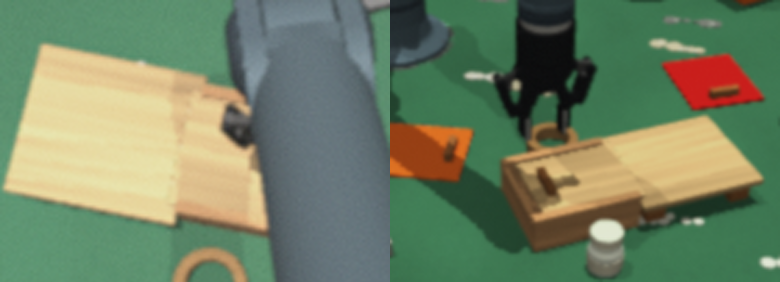

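Right half: the open fingers at about (525,133) and (565,133) hang over the bar at (545,180), and the box, lid and jar are undisturbed. I'll descend and grip the bar.

Request:
servo_tool(
  slide=[
    [0.0087,-0.004,0],
    [0,0,0.03],
    [0,0,0.03],
    [0,0,0.022],
    [0,0,0],
  ],
  rot=[
    [0,0,0],
    [0,0,0],
    [0,0,0],
    [0,0,0],
    [0,0,0],
  ],
  gripper=-0.3,
)

```text
clock: 4.1
tcp_pos: [0.5606, -0.0091, 0.0591]
ee_rot: [3.141, 0.002, -0.179]
contact_force: [0.5, -0.3, 0.3]
width: 0.0302
grasp_force: 0.0
```

Request:
servo_tool(
  slide=[
    [0,0,0],
    [0,0,0],
    [0,0,0],
    [0,0,0],
  ],
  rot=[
    [0,0,0],
    [0,0,0],
    [0,0,0],
    [0,0,0],
  ],
  gripper=-1,
)

```text
clock: 4.5
tcp_pos: [0.562, -0.0088, 0.0607]
ee_rot: [-3.141, -0.001, -0.179]
contact_force: [1.5, 1.0, -0.6]
width: 0.0
grasp_force: 0.0
```

```bash
python3 - <<'E'
from h import *
o=get_obs();print(o["tcp_pos"],o["width"])
print(proj("scene",[o["tcp_pos"]]))
a=grab_frame("scene");cv2.imwrite("pics/s3.png",cv2.resize(a[150:250,210:350],None,fx=5.5,fy=5.5,interpolation=cv2.INTER_CUBIC))
print([(np.round(d["position"],1).tolist(),round(d["score"],2)) for d in spot_point("scene","lid_bar")])
E
```

```text
[ 0.56195543 -0.00878605  0.0607352 ] 4.2939785763568114e-05
[[261.8864648  202.06660735]]
[([344.3, 164.9], 0.66), ([261.3, 204.6], 0.58), ([214.2, 183.8], 0.57)]
```

View pics/s3.png

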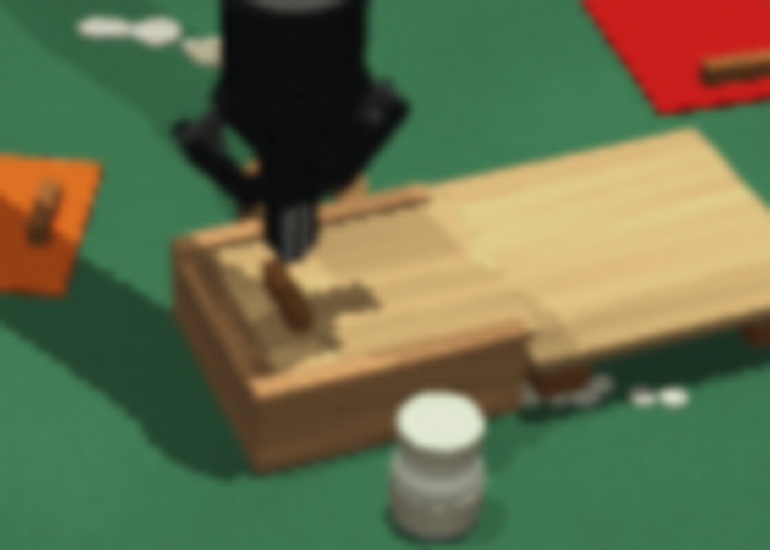

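The shut fingertips show at crop (290,258), above the bar's far end, with the bar centre at (287,292), so they closed above it. I'll reopen and go lower in small steps, watching the force.

Request:
servo_tool(
  slide=[
    [0,0,0],
    [0,0,0],
    [0,0,0],
    [0,0,0.007],
    [0,0,0.007],
    [0,0,0],
  ],
  rot=[
    [0,0,0],
    [0,0,0],
    [0,0,0],
    [0,0,0],
    [0,0,0],
    [0,0,0],
  ],
  gripper=-0.3,
)

```text
clock: 5.2
tcp_pos: [0.5604, -0.0088, 0.0505]
ee_rot: [3.141, 0.002, -0.179]
contact_force: [-1.4, -0.1, 0.2]
width: 0.0299
grasp_force: 0.0
```

Request:
servo_tool(
  slide=[
    [0,0,0.005],
    [0,0,0.005],
    [0,0,0],
  ],
  rot=[
    [0,0,0],
    [0,0,0],
    [0,0,0],
  ],
)

```text
clock: 5.5
tcp_pos: [0.5608, -0.0088, 0.045]
ee_rot: [3.141, 0.001, -0.179]
contact_force: [-0.2, 0.0, -0.6]
width: 0.03
grasp_force: 0.0
```

Request:
servo_tool(
  slide=[
    [0,0,0],
    [0,0,0],
    [0,0,0],
    [0,0,0],
  ],
  rot=[
    [0,0,0],
    [0,0,0],
    [0,0,0],
    [0,0,0],
  ],
  gripper=-1,
)

```text
clock: 5.9
tcp_pos: [0.5615, -0.0088, 0.0457]
ee_rot: [-3.142, -0.0, -0.179]
contact_force: [0.5, -0.4, -1.0]
width: -0.0002
grasp_force: 0.0
```

```bash
python3 - <<'E'
from h import *
o=get_obs();print(o["tcp_pos"],o["joints"],proj("scene",[o["tcp_pos"]]),proj("top",[o["tcp_pos"]]))
a=grab_frame("scene")[160:230,220:320];b=grab_frame("top")[140:210,200:300]
r=lambda i:cv2.resize(i,None,fx=4,fy=4,interpolation=cv2.INTER_CUBIC)
cv2.imwrite("pics/s4.png",np.hstack([r(a),r(b)]))
E
```

```text
[ 0.56146505 -0.00883599  0.04573024] [ 0.18793227  0.4338771  -0.29092777  1.91882676  0.16703697  0.81171861
 -1.94243372] [[261.72662059 205.84444761]] [[254.3827164  179.18171833]]
```

View pics/s4.png

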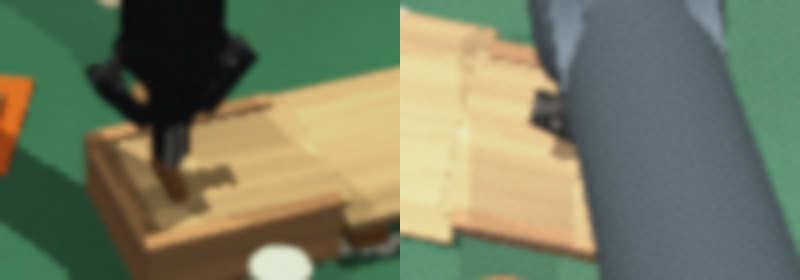

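Scene half: shut fingertips end at crop (172,162), just above the bar. The real tip sits about 17 mm above the reported TCP, so I'll go 10 mm lower.

Request:
servo_tool(
  slide=[
    [0,0,0],
    [0,0,0],
    [0,0,0],
    [0,0,0.007],
    [0,0,0.007],
    [0,0,0],
  ],
  rot=[
    [0,0,0],
    [0,0,0],
    [0,0,0],
    [0,0,0],
    [0,0,0],
    [0,0,0],
  ],
  gripper=-0.3,
)

```text
clock: 6.6
tcp_pos: [0.5604, -0.0089, 0.0362]
ee_rot: [3.141, 0.002, -0.179]
contact_force: [-0.6, -0.6, 0.1]
width: 0.0297
grasp_force: 0.0
```

Request:
servo_tool(
  slide=[
    [0,0,0],
    [0,0,0],
    [0,0,0],
    [0,0,0],
  ],
  rot=[
    [0,0,0],
    [0,0,0],
    [0,0,0],
    [0,0,0],
  ],
  gripper=-1,
)

```text
clock: 7.0
tcp_pos: [0.5612, -0.0088, 0.0371]
ee_rot: [-3.142, 0.0, -0.179]
contact_force: [-0.2, 0.3, -0.4]
width: 0.007
grasp_force: 58.7
```

Gripped at 59 N. Now I'll pull along box +x (tool −y).

Request:
servo_tool(
  slide=[
    [0,-0.02,0],
    [0,-0.03,0],
    [0,-0.03,0],
  ],
  rot=[
    [0,0,0],
    [0,0,0],
    [0,0,0],
  ],
)

```text
clock: 7.3
tcp_pos: [0.5702, 0.0393, 0.0373]
ee_rot: [-3.141, -0.0, -0.18]
contact_force: [1.0, -0.7, -0.4]
width: 0.0071
grasp_force: 58.7
```

Request:
servo_tool(
  slide=[
    [0,-0.03,0],
    [0,-0.03,0],
    [0,-0.03,0],
    [0,-0.03,0],
    [0,-0.03,0],
    [0,-0.03,0],
    [0,0,0],
    [0,0,0],
  ],
  rot=[
    [0,0,0],
    [0,0,0],
    [0,0,0],
    [0,0,0],
    [0,0,0],
    [0,0,0],
    [0,0,0],
    [0,0,0],
  ],
)

```text
clock: 8.1
tcp_pos: [0.5889, 0.1455, 0.0371]
ee_rot: [3.142, 0.0, -0.177]
contact_force: [-0.5, -0.2, -0.6]
width: 0.0074
grasp_force: 58.8
```

Request:
servo_tool(
  slide=[
    [0,0,0.0015],
    [0,0,0],
    [0,0,0],
    [0,0,0],
    [0,0,-0.04],
    [0,0,-0.08],
    [0,-0.03,-0.08],
    [0,-0.06,-0.06],
    [0,-0.08,0],
    [0,-0.08,0],
    [0,0,0],
    [0,0,0],
  ],
  rot=[
    [0,0,0],
    [0,0,0],
    [0,0,0],
    [0,0,0],
    [0,0,0],
    [0,0,0],
    [0,0,0],
    [0,0,0],
    [0,0,0],
    [0,0,0],
    [0,0,0],
    [0,0,0],
  ],
  gripper=-0.3,
)

```text
clock: 9.3
tcp_pos: [0.6145, 0.2936, 0.1902]
ee_rot: [-3.141, 0.001, -0.175]
contact_force: [-0.5, -1.6, -1.1]
width: 0.0299
grasp_force: 0.0
```

```bash
python3 - <<'E'
from h import *
a=grab_frame("scene")[140:240,220:380];b=grab_frame("top")[120:220,140:300]
r=lambda i:cv2.resize(i,None,fx=5,fy=3*5/3,interpolation=cv2.INTER_CUBIC)
cv2.imwrite("pics/s5.png",cv2.resize(np.vstack([r(a),r(b)]),None,fx=.6,fy=.6,interpolation=cv2.INTER_AREA))
for c in("scene","top"):
  for n in("block_mid","foot_mid","lid_mid","lid_bar"):
    print(c,n,[(np.round(d["position"],1).tolist(),round(d["score"],2)) for d in spot_point(c,n)])
E
```

```text
scene block_mid [([282.8, 206.0], 0.73), ([323.6, 191.5], 0.2)]
scene foot_mid [([261.4, 212.3], 0.69), ([272.9, 218.2], 0.15), ([126.5, 239.4], 0.15)]
scene lid_mid [([204.1, 187.6], 0.96), ([337.4, 156.2], 0.78), ([324.1, 191.9], 0.59)]
scene lid_bar [([344.3, 162.7], 0.69), ([219.5, 186.8], 0.63), ([306.0, 191.7], 0.57)]
top block_mid [([233.4, 180.7], 0.59)]
top foot_mid [([253.0, 178.8], 0.64)]
top lid_mid [([285.2, 257.0], 0.85), ([187.8, 165.5], 0.84), ([113.4, 227.8], 0.81)]
top lid_bar [([116.3, 211.9], 0.8), ([204.7, 167.2], 0.78)]
```

View pics/s5.png

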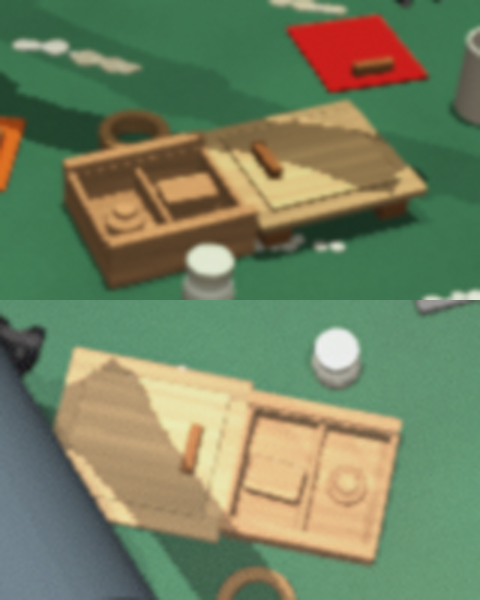

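The lid lies flat within the board. The block is in the open-end cell (top view crop about 277,475) and the foot is in the closed-end cell (347,485). Next I'll locate the block.

```bash
python3 - <<'E'
from fit import *
p=fitcase().x;c,s=np.cos(p[2]),np.sin(p[2])
def box(w):d=w[:2]-p[:2];return np.round([c*d[0]+s*d[1],-s*d[0]+c*d[1]],4)
for n,cam,q,z in[("block","top",(233.4,180.7),.023),("block","scene",(282.8,206),.023),("lid","top",(187.8,165.5),.046),("lid","scene",(324.1,191.9),.046),("bar","top",(204.7,167.2),.056),("bar","scene",(306,191.7),.056),("foot","top",(253,178.8),.023)]:
    w=plane(cam,q,z);print(n,cam,w.round(4),box(w))
f=grab_frame("top")
for cam in("top","scene"):
  for m in masks_of(cam,"block_mid")[:1]:
    P=np.argwhere(m["pixels"])[:,::-1].astype(np.float32);print(cam,m["score"],len(P),cv2.minAreaRect(P))
S=7;o=np.array([215,150]);im=cv2.resize(f[150:210,215:290],None,fx=S,fy=S,interpolation=cv2.INTER_CUBIC);pl=im.copy()
b=plane("top",(233.4,180.7),.023);
T=W([b[0],b[1],p[2]],np.array([[28,18,38],[28,-18,38],[-28,-18,38],[-28,18,38]])/1000)
cv2.polylines(im,[np.int32((proj("top",T)-o+.5)*S)],True,(255,0,0),1)
cv2.imwrite("pics/b.png",cv2.resize(np.hstack([pl,im]),None,fx=.76,fy=.76))
E
```

```text
block top [0.5601 0.0553 0.023 ] [0.0298 0.0084]
block scene [0.5713 0.0621 0.023 ] [ 0.0384 -0.0014]
lid top [0.5988 0.1935 0.046 ] [ 0.1727 -0.0051]
lid scene [0.6007 0.1974 0.046 ] [ 0.1769 -0.0063]
bar top [0.5922 0.1408 0.056 ] [ 0.1196 -0.008 ]
bar scene [0.5815 0.1401 0.056 ] [0.1171 0.0024]
foot top [ 0.5676 -0.0047  0.023 ] [-0.0279 -0.0096]
top 0.48 230 ((230.82077026367188, 179.37734985351562), (18.54367446899414, 12.637170791625977), 15.945395469665527)
scene 0.69 249 ((282.61767578125, 204.97061157226562), (14.309601783752441, 19.160314559936523), 75.96376037597656)
```

View pics/b.png

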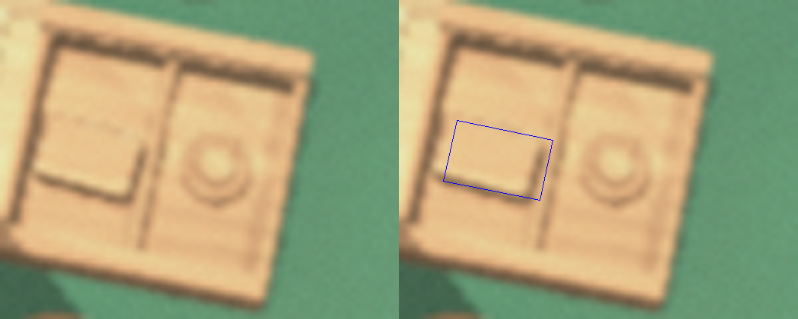

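The block's top face is about 1.9 px left and 0.7 px above my overlay, so its centre is near (0.563, 0.061), aligned with the box. I'll turn 90° and go above it.

Request:
servo_tool(
  slide=[
    [0,0,0],
    [0,0,0],
    [0,0,0],
    [0,0,0],
    [0,0,0],
    [0,0,0],
    [0,0,0],
    [0,0,0],
    [0,0,0],
    [0,0,0],
    [0,0,0],
    [0,0,0],
  ],
  rot=[
    [0,0,-0.0907],
    [0,0,-0.0907],
    [0,0,-0.0907],
    [0,0,-0.0907],
    [0,0,-0.0907],
    [0,0,-0.0907],
    [0,0,-0.0907],
    [0,0,-0.0907],
    [0,0,-0.0907],
    [0,0,-0.0907],
    [0,0,-0.0907],
    [0,0,0],
  ],
  gripper=0.41,
)

```text
clock: 11.15
tcp_pos: [0.6156, 0.2911, 0.1903]
ee_rot: [-3.141, -0.0, 1.388]
contact_force: [-0.5, -0.1, 0.4]
width: 0.0605
grasp_force: 0.0
```

Request:
servo_tool(
  slide=[
    [-0.0491,-0.0023,0],
    [-0.0491,-0.0023,0],
    [-0.0491,-0.0023,0],
    [-0.0491,-0.0023,0],
    [-0.0491,-0.0023,0],
    [-0.0491,-0.0023,0],
    [-0.0491,-0.0023,0],
    [-0.0491,-0.0023,0],
    [0,0,0.06],
    [0,0,0.06],
    [0,0,0.06],
    [0,0,0],
  ],
  rot=[
    [0,0,0],
    [0,0,0],
    [0,0,0],
    [0,0,0],
    [0,0,0],
    [0,0,0],
    [0,0,0],
    [0,0,0],
    [0,0,0],
    [0,0,0],
    [0,0,0],
    [0,0,0],
  ],
)

```text
clock: 12.35
tcp_pos: [0.5568, 0.0602, 0.0775]
ee_rot: [-3.131, 0.003, 1.386]
contact_force: [-0.4, 0.1, -1.4]
width: 0.0601
grasp_force: 0.0
```

```bash
python3 - <<'E'
from h import *
o=get_obs();print(o["tcp_pos"],o["joints"],proj("scene",[o["tcp_pos"],np.add(o["tcp_pos"],[0,0,.019])]))
a=grab_frame("scene")[150:240,215:345];cv2.imwrite("pics/s6.png",cv2.resize(a,None,fx=6,fy=6,interpolation=cv2.INTER_CUBIC))
E
```

```text
[0.55681908 0.06015687 0.0774982 ] [ 0.33507407  0.44823178 -0.61781533  1.88479284  0.31916962  0.91984125
 -0.62032824] [[280.45520735 189.79982239]
 [280.70536437 184.79704549]]
```

View pics/s6.png

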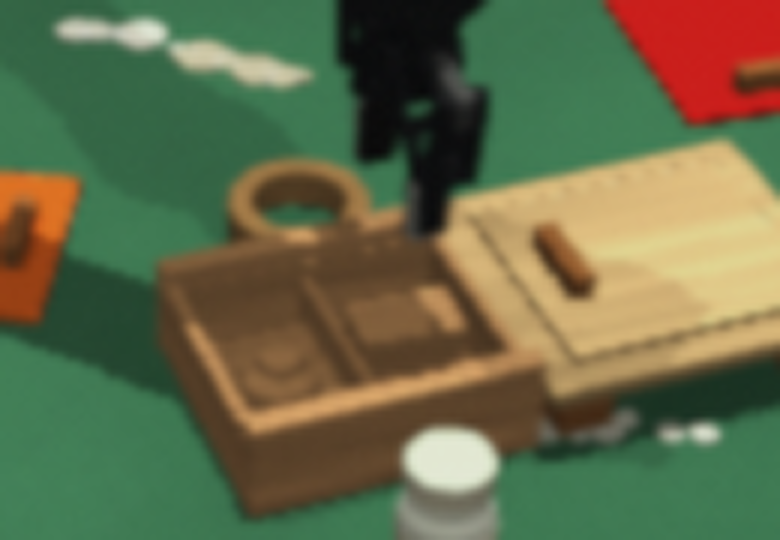

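Near fingertip at crop (425,235) and far one at (375,160) straddle the block's line at (405,315). Real tips are about 25 mm above the reported TCP at this opening. I'll shift slightly and descend.

Request:
servo_tool(
  slide=[
    [0.003,0.0125,0],
    [0,0,0.028],
    [0,0,0.028],
    [0,0,0.028],
    [0,0,0.028],
    [0,0,0],
  ],
  rot=[
    [0,0,0],
    [0,0,0],
    [0,0,0],
    [0,0,0],
    [0,0,0],
    [0,0,0],
  ],
)

```text
clock: 13.0
tcp_pos: [0.5662, 0.0612, 0.0116]
ee_rot: [-3.135, 0.002, 1.389]
contact_force: [-0.1, -0.1, 0.3]
width: 0.0602
grasp_force: 0.0
```

Request:
servo_tool(
  slide=[
    [0,0,0.008],
    [0,0,0.007],
    [0,0,0],
    [0,0,0],
  ],
  rot=[
    [0,0,0],
    [0,0,0],
    [0,0,0],
    [0,0,0],
  ],
)

```text
clock: 13.4
tcp_pos: [0.5701, 0.062, 0.0067]
ee_rot: [3.141, -0.0, 1.388]
contact_force: [-0.6, -0.2, -0.2]
width: 0.0601
grasp_force: 0.0
```

Request:
servo_tool(
  slide=[
    [0,-0.006,0.006],
    [0,0,0.006],
    [0,0,0.004],
    [0,0,0],
  ],
  rot=[
    [0,0,0],
    [0,0,0],
    [0,0,0],
    [0,0,0],
  ],
)

```text
clock: 13.8
tcp_pos: [0.5656, 0.0624, -0.0038]
ee_rot: [-3.141, 0.0, 1.388]
contact_force: [0.4, 0.3, -0.1]
width: 0.0602
grasp_force: 0.0
```

Request:
servo_tool(
  slide=[
    [0,0,0],
    [0,0,0],
    [0,0,0],
    [0,0,0],
    [0,0,0],
    [0,0,0],
  ],
  rot=[
    [0,0,0],
    [0,0,0],
    [0,0,0],
    [0,0,0],
    [0,0,0],
    [0,0,0],
  ],
  gripper=-1,
)

```text
clock: 14.4
tcp_pos: [0.5668, 0.0627, -0.0029]
ee_rot: [3.14, -0.0, 1.388]
contact_force: [0.5, 0.5, 3.3]
width: 0.0347
grasp_force: 59.3
```

Request:
servo_tool(
  slide=[
    [0,0,-0.02],
    [0,0,-0.03],
    [0,0,-0.04],
    [0,0,-0.04],
    [0,0,-0.04],
    [0,0,-0.03],
    [0,0,0],
    [0,0,0],
  ],
  rot=[
    [0,0,0],
    [0,0,0],
    [0,0,0],
    [0,0,0],
    [0,0,0],
    [0,0,0],
    [0,0,0],
    [0,0,0],
  ],
)

```text
clock: 15.2
tcp_pos: [0.5662, 0.0624, 0.1173]
ee_rot: [3.14, 0.0, 1.388]
contact_force: [-0.1, -0.0, -1.3]
width: 0.0345
grasp_force: 58.9
```

```bash
python3 - <<'E'
from h import *
a=grab_frame("scene")[130:230,220:360];cv2.imwrite("pics/s7.png",cv2.resize(a,None,fx=5.5,fy=5.5,interpolation=cv2.INTER_CUBIC))
o=get_obs();print(o["tcp_pos"],o["width"],o["grasp_force"],o["joints"])
E
```

```text
[0.56532294 0.0622093  0.11625497] 0.034774762556455806 58.945715634617954 [ 0.35267146  0.40560961 -0.64043696  1.84766529  0.28752378  0.98296674
 -0.59298788]
```

View pics/s7.png

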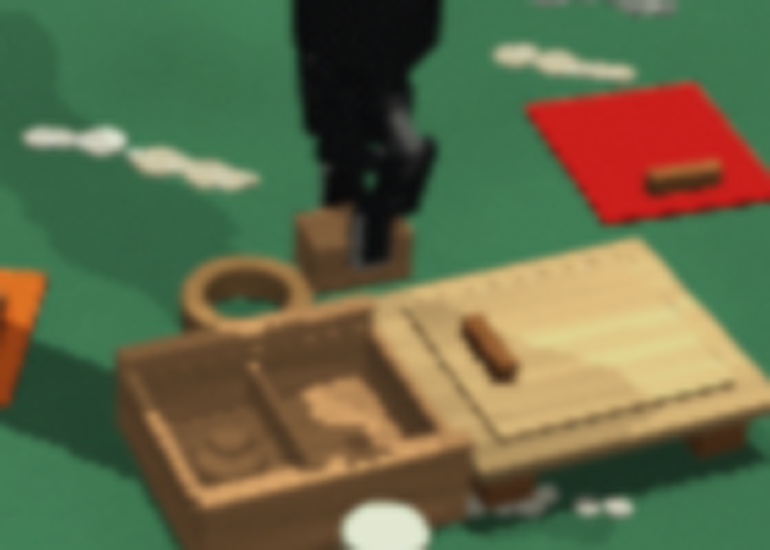

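The block is held level above the box (crop 355,245), with the foot still in its cell and the lid on the board. Now to the tray.

Request:
servo_tool(
  slide=[
    [-0.0515,-0.0058,0],
    [-0.0515,-0.0058,0],
    [-0.0515,-0.0058,0],
    [-0.0515,-0.0058,0],
    [-0.0515,-0.0058,0],
    [-0.0515,-0.0058,0],
    [-0.0515,-0.0058,0],
    [-0.0515,-0.0058,0],
    [-0.0515,-0.0058,0],
    [-0.0515,-0.0058,0],
    [-0.0515,-0.0058,0],
    [-0.0515,-0.0058,0],
  ],
  rot=[
    [0,0,0],
    [0,0,0],
    [0,0,0],
    [0,0,0],
    [0,0,0],
    [0,0,0],
    [0,0,0],
    [0,0,0],
    [0,0,0],
    [0,0,0],
    [0,0,0],
    [0,0,0],
  ],
)

```text
clock: 16.45
tcp_pos: [0.456, -0.2949, 0.115]
ee_rot: [-3.139, -0.001, 1.389]
contact_force: [0.3, -0.7, -1.4]
width: 0.0349
grasp_force: 58.9
```

Request:
servo_tool(
  slide=[
    [0,0,0],
    [0,0,0.03],
    [0,0,0.04],
    [0,0,0.04],
    [0,0,0.03],
    [0,0,0],
    [0,0,0],
  ],
  rot=[
    [0,0,0],
    [0,0,0],
    [0,0,0],
    [0,0,0],
    [0,0,0],
    [0,0,0],
    [0,0,0],
  ],
)

```text
clock: 17.15
tcp_pos: [0.4572, -0.2933, 0.0318]
ee_rot: [-3.139, -0.002, 1.389]
contact_force: [0.7, 0.6, -0.1]
width: 0.0344
grasp_force: 59.0
```

```bash
python3 - <<'E'
from h import *
for c in("scene","top"):
  grab_frame(c)
  for n,z in(("block_mid",.05),("tray",0)):
    print(c,n,[(np.round(d["position"],1).tolist(),round(d["score"],2),plane(c,d["position"],z).round(3).tolist()) for d in spot_point(c,n)[:2]])
E
```

```text
scene block_mid [([159.2, 213.4], 0.48, [0.445, -0.291, 0.05]), ([272.1, 214.4], 0.45, [0.615, -0.006, 0.05])]
scene tray [([161.5, 232.3], 0.98, [0.471, -0.3, 0.0])]
top block_mid [([354.1, 217.5], 0.68, [0.452, -0.304, 0.05])]
top tray [([345.6, 219.2], 0.97, [0.453, -0.293, 0.0])]
```

Request:
servo_tool(
  slide=[
    [0,0,0.0167],
    [0,0,0.0167],
    [0,0,0.0167],
    [0,0,0],
    [0,0,0],
  ],
  rot=[
    [0,0,0],
    [0,0,0],
    [0,0,0],
    [0,0,0],
    [0,0,0],
  ],
)

```text
clock: 17.95
tcp_pos: [0.4572, -0.2941, 0.0017]
ee_rot: [-3.14, -0.001, 1.389]
contact_force: [-0.0, -0.5, -0.8]
width: 0.0343
grasp_force: 59.0
```

Request:
servo_tool(
  slide=[
    [0,0,0.004],
    [0,0,0.004],
    [0,0,0],
  ],
  rot=[
    [0,0,0],
    [0,0,0],
    [0,0,0],
  ],
)

```text
clock: 18.25
tcp_pos: [0.4578, -0.2945, -0.0023]
ee_rot: [-3.142, -0.0, 1.388]
contact_force: [0.3, 0.2, -0.9]
width: 0.0346
grasp_force: 59.0
```

Request:
servo_tool(
  slide=[
    [0,0,0.003],
    [0,0,0.002],
    [0,0,0],
  ],
  rot=[
    [0,0,0],
    [0,0,0],
    [0,0,0],
  ],
)

```text
clock: 18.55
tcp_pos: [0.4576, -0.2945, -0.0053]
ee_rot: [-3.141, -0.0, 1.388]
contact_force: [-0.9, 0.8, -0.2]
width: 0.0348
grasp_force: 59.0
```

Request:
servo_tool(
  slide=[
    [0,0,0.0015],
    [0,0,0],
  ],
  rot=[
    [0,0,0],
    [0,0,0],
  ],
)

```text
clock: 18.75
tcp_pos: [0.4579, -0.2946, -0.0059]
ee_rot: [3.142, 0.0, 1.388]
contact_force: [0.2, 0.4, 0.6]
width: 0.0347
grasp_force: 59.2
```

Force is starting to rise. One more millimetre, then release and retreat.

Request:
servo_tool(
  slide=[
    [0,0,0.0015],
    [0,0,0],
    [0,0,0],
  ],
  rot=[
    [0,0,0],
    [0,0,0],
    [0,0,0],
  ],
)

```text
clock: 19.05
tcp_pos: [0.4579, -0.2946, -0.0059]
ee_rot: [-3.141, 0.001, 1.388]
contact_force: [-2.4, 1.0, 7.7]
width: 0.0345
grasp_force: 59.8
```

Request:
servo_tool(
  slide=[
    [0,0,0],
    [0,0,0],
    [0,0,0],
    [0,0,0],
    [0,0,0],
    [0,0,-0.02],
    [0,0,-0.03],
    [0,0,-0.05],
    [0,0,-0.06],
    [0,0,-0.06],
    [0,0,-0.06],
    [0,0,0],
  ],
  rot=[
    [0,0,0],
    [0,0,0],
    [0,0,0],
    [0,0,0],
    [0,0,0],
    [0,0,0],
    [0,0,0],
    [0,0,0],
    [0,0,0],
    [0,0,0],
    [0,0,0],
    [0,0,0],
  ],
  gripper=0.4,
)

```text
clock: 20.25
tcp_pos: [0.4624, -0.2967, 0.1681]
ee_rot: [3.13, 0.005, 1.389]
contact_force: [0.2, -0.8, 0.8]
width: 0.0598
grasp_force: 0.0
```

```bash
python3 - <<'E'
from h import *
for c in("scene","top"):
  grab_frame(c)
  for n,z in(("block_mid",.02),("tray",0),("foot_mid",.023),("lid_mid",.046)):
    print(c,n,[(round(d["score"],2),plane(c,d["position"],z).round(3).tolist()) for d in spot_point(c,n)[:3]])
E
```

```text
scene block_mid [(0.83, [0.454, -0.293, 0.02])]
scene tray [(0.72, [0.479, -0.299, 0.0])]
scene foot_mid [(0.54, [0.566, -0.019, 0.023]), (0.39, [0.597, 0.04, 0.023])]
scene lid_mid [(0.9, [0.39, -0.135, 0.046]), (0.74, [0.477, 0.355, 0.046]), (0.7, [0.596, 0.2, 0.046])]
top block_mid [(0.83, [0.46, -0.298, 0.02]), (0.29, [0.572, 0.059, 0.02])]
top tray [(0.9, [0.463, -0.294, 0.0])]
top foot_mid [(0.45, [0.554, -0.004, 0.023])]
top lid_mid [(0.9, [0.331, -0.096, 0.046]), (0.73, [0.407, 0.403, 0.046]), (0.71, [0.597, 0.193, 0.046])]
```

Block is in the tray, the lid is on the board and the foot is in the box.

```bash
python3 -c "
from rig import *
print(job_done())"
```

```text
the job is handed in; nothing more can be done
None
```

I handed the job in at about 20 s of the 54 s allowed: the last camera fixes put the lid on the rest board, the block about central in the tray (lowered until it touched, then released) and the foot still in the box, but the hand-in gave no verdict.

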